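# Valve to the top: turn the clay trolley's wheel in its stand

## Task

The clay trolley's wheel sits leaning in a bench stand. Push its spokes round with the fingertips, one spoke after another, past the stand's fixed crossbar, until the valve stem points straight up the slope (stem at the highest place of the wheel) so a pump can be fitted, and leave the wheel standing still there. Do not lift the wheel, do not press on the stem, and leave the jars and the tape roll beside the stand alone.

Things in the scene. Friction and masses are not known exactly. Their poses are not given: they have to be found in the camera images.
- stand: Fixed steel bench stand, white-faced base plate 160 x 360 mm, its top 14 mm above the bench. Origin on the bench under the wheel's centre; x is the level direction in which the wheel slopes upward (away from the robot), y to the left. Two upright posts, 26 mm wide, at y = +170 and -170 mm, 140 mm high, carry the crossbar.
- crossbar (a point): Middle of the fixed crossbar, 16 mm wide and 4 mm thick, that runs along the stand's y from post to post over the wheel's face and axis, 24 to 29 mm above the plane of the spokes; a nut on it reaches 150 mm above the bench. A finger between spokes cannot pass the bar: work in the uphill or the downhill half, lift out and go in again behind another spoke.
- axle: Fixed axle of the stand. Origin at the wheel's centre in the plane of the spokes, 115 mm above the bench. z is the wheel's axis, leaning 18 deg from vertical towards the robot; x points straight up the slope in the wheel's plane, y to the left.
- wheel (a joint): Turn of the wheel about the axle's z, rad. 0 or 6.283 (a full turn) = stem straight up the slope; grows anticlockwise seen from above; no stop within several turns. Balanced; friction of about 0.12 N m (2 N on a spoke at 65 mm radius) and as much drag per rad/s stop it soon when not pushed. At the start the stem is in the downhill half, 126 to 180 deg from the top, on either side.
- spokes: The wheel's five round steel spokes, 10 mm thick, at 36, 108, 180, 252 and 324 deg from the stem, free between the hub (radius 22 mm, standing 18 mm out of the spokes' plane) and the rim (inner radius 100 mm); below them free air down to the base plate. Origin at the wheel's centre; turns with the wheel, x towards the stem.
- tyre: Black rubber tyre of the wheel, 280 mm across, 30 mm thick: it stands 15 mm above and below the plane of the spokes. Origin at the wheel's centre. The wheel weighs about 0.9 kg.
- stem: The only valve stem, brass with a black cap, 9 to 11 mm thick; it points from the rim towards the hub, from radius 104 to 66 mm, midway between two spokes. Origin at the wheel's centre, x towards the stem.
- stem_tip (a point): The capped inner end of the stem, 66 mm from the wheel's centre, in the plane of the spokes.
- hub_lift (a joint): How far the wheel is lifted along the axle, m; 0 = seated by its weight, 0.009 = against its stop.
- oxide_jar_1: Bystander: loose jar with a screw cap, 60 mm across, 82 mm high, left of the stand; origin under its centre.
- oxide_jar_4: Bystander: loose smaller jar with a screw cap, 48 mm across, 60 mm high, right of the stand; origin under its centre.
- tape_roll: Bystander: loose roll of masking tape lying flat, 101 mm across, 24 mm high, right of the stand; origin under its centre.

How it is judged:
By the outcome, as a careful person would: the job done as asked, in the order asked, and still so for the second after the job is handed in, with the robot touching nothing.
It also fails if it takes over 61 s, if anything falls off the work surface, if the arm or the gripper's body presses on something with over 40 N, if the wrist force passes 120 N, or if a joint passes its speed limit or range.

## Robot

A 6-joint arm with a two-finger parallel gripper is mounted at the origin on a cart in front of the work surface, level with it; the furniture and walls round the work are solid. World frame = base frame: x ahead of the robot, y to its left, z up, the work surface at z = 0. Lengths are in m, angles in degrees, forces in N, time in s.
With the tool pointing down it reaches from about 0.25 to 0.725 m from the base axis. Payload 9.7 kg.
Tool frame: the origin (TCP) lies at the very end of the fingers, on their centre line; the grasp point (between the pads) lies 19 mm behind it (bot.pinch_z is the distance from the TCP to the grasp point, in m); x points along the fingers, z is the direction in which the jaws open and shut, and the axes are right-handed (so a half turn about x gives the same grasp; the last joint's range is limited). The gripper opens to 85 mm and grips with 20 to 120 N. Pads are 22 mm wide; open, the fingers measure 114 mm over their backs; the gripper's body (76 mm by 85 mm) begins 54 mm behind the grasp point. The pads swing forward as they close: fully open they stand 13 mm farther back than shut.
Start: joints at [-75.401, 4.979, 10.078, 95.1, 0, 90], TCP at [0.139, -0.532, 0.231] pointing down, gripper open.
Joint ranges: [-179.16, 179.16], [-48.56, 103.87], [-65.8, 70.77], [-126.05, 130.52], [-82.76, 87.17], [-180, 180]. Speed limits (degrees/s): [127.2, 127.2, 147.25, 180, 180, 180].

## Interface

Orientations are given as [roll, pitch, yaw] about the fixed x, y, z axes, in that order (R = Rz(yaw) Ry(pitch) Rx(roll)).
In Python, from workcell import bot gives the robot as it stands.
- The arm moves only by the tool play_rows, never from a script. Its argument "rows" is a list of rows, each a list of 3 entries, a list of its own where there are three numbers: the shift along the tool's x, y, z in cm, then the turn about the tool's x in degrees, then the finger opening in cm, from 0 to 8.54. A call has 1 to 12 rows; each row is the pose to reach, as a shift and turn from the pose commanded when the call began, along the tool's axes at that moment; what a row does not reach only later rows make up. A row lasts 1/12 s, in which the tool goes at most 41.7 mm and 7.16 degrees, less where a joint would pass 70% of its speed; a pose out of reach is approached as far as the arm can. A call with a gripper value outside its range is refused whole. The fingers move at their own pace and stop on an object; "squeeze" is the grip in N (left out, the last holds). Time passes only in rows, so rows that repeat a pose let the fingers close. It gives the time, the measured TCP pose, the force and the opening at its end, in the units of the state.
- bot.get_obs(): the state, without advancing time (a new reading comes with each control period).
- bot.camera(name): name is "scene" or "top" or "wrist"; returns (picture, depth): 400x640x3 uint8, blue, green, red; 400x640 float32, m along the optical axis (not along the pixel's ray), 0 where there is no reading.
- bot.camera_model(name): a dict with "fx", "fy", "cx", "cy" (pixels), "origin" and "attitude" of the camera in the world; the wrist camera has in their place "mount" (4x4, takes a point from camera to tool coordinates, whose origin is the TCP and whose axes are the tool frame's). Camera axes: x right, y down, z forward; pixel columns grow to the right and rows downward; lengths in m; the calibration is good to about 2 mm. The wrist camera is an equidistant fisheye: a pixel r from the principal point sees the ray r / f radians off the axis. A picture is of the moment at which its call begins: read the wrist's pose just before it. camera_model takes no time and is no camera call.
- bot.job_done(): hands the job in, once; it reports no verdict.
The state is a dict: "time": time; "q": joint angles; "qd": joint speeds; "joint_efforts": joint torques, N m; "ee_pos": TCP position; "tcp_rot": TCP orientation; "wrist_force": force on the tool from outside, world axes, zero at the start; "torque": the same for the moment, N m; "opening": finger opening in m.
Only numpy, scipy, OpenCV 4.12 (cv2) and the standard library are available. Lean on these libraries where they do the work, as an engineer would, in place of code of your own. Each camera call takes 0.05 s, during which the arm holds its last target.

## Working session

There is one attempt and no reset: what is moved stays moved. The work goes in short steps, Python scripts to look and compute and a tool call to move; the robot and the scene stay as the last step left them, time stands still between calls to the robot, and variables do not carry over. Pictures are saved under pics/ and viewed, and the job is handed in when it is done.

Besides the shell and the picture viewer there is one more tool, called after ">>>" as name([rows], argument=value, ...), one row to a line, values as JSON. play_rows: Moves the arm, as the interface text tells. Its arguments: {"type":"object","properties":{"rows":{"type":"array"},"squeeze":{"type":"number"}},"required":["rows"]}

```bash
mkdir -p pics; ls; python3 - <<'E'
from workcell import bot
import cv2
o=bot.get_obs();print(o)
for n in("scene","top"):
    p,d=bot.camera(n);cv2.imwrite(f"pics/{n}0.png",p);
    import numpy as np;np.save(f"pics/{n}0d.npy",d)
    print(n,bot.camera_model(n))
print(bot.camera_model("wrist"),bot.pinch_z)
E
```

```text
pics
{'time': 0.0, 'q': array([-7.53990181e+01,  5.01074797e+00,  1.00342693e+01,  9.50993390e+01,
        1.62688335e-03,  8.99997953e+01]), 'qd': array([ 0.0200156 , -0.0246424 ,  0.112976  , -0.01878011, -0.04400848,
        0.04465991]), 'joint_efforts': array([-1.04218830e-04, -5.20390213e+01,  4.64799929e+01,  1.64374639e-02,
       -1.45422473e-05, -2.39188876e-05]), 'ee_pos': array([ 0.13859729, -0.53201371,  0.23058479]), 'tcp_rot': array([178.7705407 ,  89.9241649 , 103.37172618]), 'wrist_force': array([-0.35050499,  1.20301167,  0.218219  ]), 'torque': array([ 0.00994876,  0.00661648, -0.06349461]), 'opening': 0.08510659648356199}
scene {'fx': 502.6280495747003, 'fy': 502.6280495747003, 'cx': 316.58048144400243, 'cy': 207.649767616323, 'origin': array([-0.08735926,  0.807962  ,  0.85577154]), 'attitude': array([-121.83987702,   -0.23763292, -147.41223459])}
top {'fx': 448.63008825142776, 'fy': 448.63008825142776, 'cx': 327.06276643035966, 'cy': 198.36176825633294, 'origin': array([ 0.42806205, -0.16436706,  1.22157034]), 'attitude': array([-1.74594136e+02,  4.24869886e-02, -8.91563108e+01])}
{'fx': 309.70691628693146, 'fy': 309.70691628693146, 'cx': 318.2883335248172, 'cy': 202.72259594037885, 'mount': array([[-1.03739110e-03, -2.84937140e-01,  9.58545643e-01,
        -1.43579638e-01],
       [-1.00524776e-04, -9.58546124e-01, -2.84937392e-01,
         7.27972907e-02],
       [ 9.99999457e-01, -3.91949101e-04,  9.65743978e-04,
         4.03285754e-04],
       [ 0.00000000e+00,  0.00000000e+00,  0.00000000e+00,
         1.00000000e+00]])} 0.0187
```

View pics/top0.png

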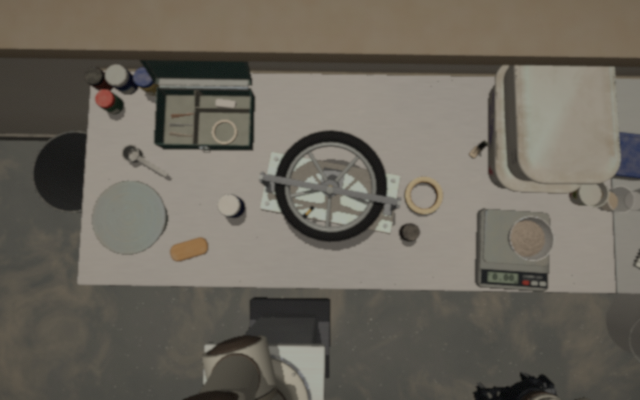

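View pics/scene0.png

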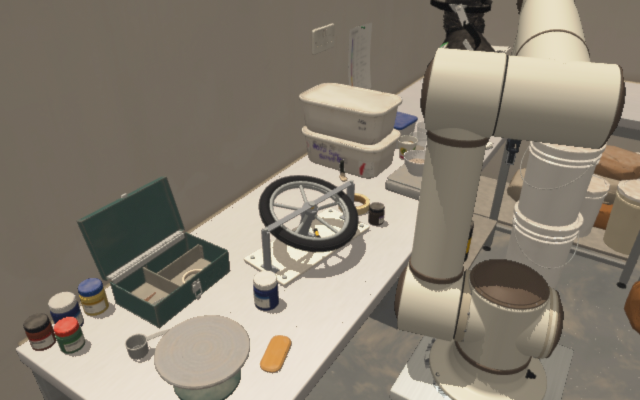

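The top view shows the wheel centred at about (330,186), the bar running from (265,180) to (397,203), and the stem probably near (307,212). I'll enlarge it.

```bash
cat > h.py <<'E'
import numpy as np, cv2
from scipy.spatial.transform import Rotation as Ro
from workcell import bot
def cam(n):
    m=bot.camera_model(n); return m,Ro.from_euler('xyz',m['attitude'],degrees=True).as_matrix(),np.array(m['origin'])
def px(n,P):
    m,R,o=cam(n); c=(np.atleast_2d(P)-o)@R; return np.c_[m['fx']*c[:,0]/c[:,2]+m['cx'],m['fy']*c[:,1]/c[:,2]+m['cy']]
def ray(n,u,v):
    m,R,o=cam(n); return o,R@np.array([(u-m['cx'])/m['fx'],(v-m['cy'])/m['fy'],1.])
def atz(n,u,v,z):
    o,d=ray(n,u,v); return o+d*(z-o[2])/d[2]
def atplane(n,u,v,p,nn):
    o,d=ray(n,u,v); return o+d*(((p-o)@nn)/(d@nn))
E
python3 - <<'E'
import cv2
from h import *
p=cv2.imread("pics/top0.png")
c=p[120:250,255:410];cv2.imwrite("pics/top0c.png",cv2.resize(c,None,fx=5,fy=4.6,interpolation=cv2.INTER_CUBIC)[:600])
print(atz("top",330,186,.115))
E
```

```text
[ 0.56370248 -0.16884594  0.115     ]
```

View pics/top0c.png

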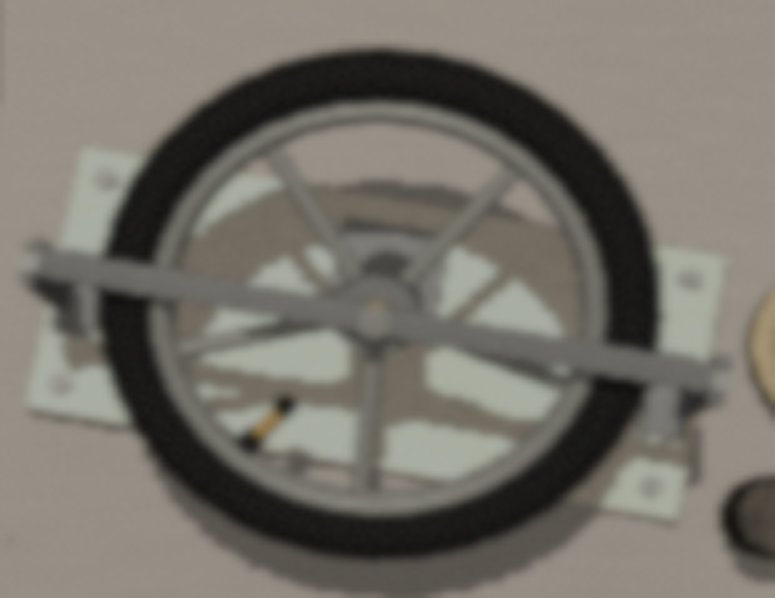

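```bash
cat >> h.py <<'E'
def frame(c,yaw):
    # axle frame; c= xy
    y=np.radians(yaw); Rz=Ro.from_euler('z',yaw,degrees=True).as_matrix()
    # slope up along stand x: wheel x=(cos18,0,sin18), z=(-sin18,0,cos18)
    s=np.radians(18); A=np.array([[np.cos(s),0,-np.sin(s)],[0,1,0],[np.sin(s),0,np.cos(s)]])
    return Rz@A, np.array([c[0],c[1],.115])
E
python3 - <<'E'
from h import *
def im(a,b): return 255+(a+.5)/5-.5,120+(b+.5)/4.6-.5
C=np.array([atz("top",*im(*q),.014) for q in [(80,148),(727,258),(680,522),(28,408)]])
print(C,C.mean(0),[np.linalg.norm(C[i]-C[i-1]) for i in range(4)])
v=(C[0]+C[3]-C[1]-C[2]); yaw=np.degrees(np.arctan2(-v[0],v[1])); print("yaw",yaw)
v=(C[0]-C[3]+C[1]-C[2]); print(np.degrees(np.arctan2(v[1],v[0])))
# tyre outline ellipse
R,o=frame(C.mean(0),yaw)
for name,q in dict(hub=(377,315),stemtip=(285,404),stemroot=(243,443),s1=(275,152),s2=(510,172),s3=(368,480),s4=(185,348),s5=(570,375)).items():
    P=atplane("top",*im(*q),o,R[:,2]); l=R.T@(P-o); print(name,l*1000,np.hypot(*l[:2])*1000,np.degrees(np.arctan2(l[1],l[0])))
for y in(.17,-.17):
    print(px("top",C.mean(0)*[1,1,0]+Ro.from_euler('z',yaw,degrees=True).as_matrix()@[0,y,.14]))
# jars
for n,u,v,z in(("jar1",231,204,.082),("jar4",409,231,.06),("tape",424,196,.024)): print(n,atz("top",u,v,z))
# overlay
p=cv2.imread("pics/top0.png");p=cv2.resize(p,None,fx=4,fy=4,interpolation=cv2.INTER_CUBIC)
t=np.linspace(0,2*np.pi,200)
for r,z in((.14,0),(.1,0),(.125,.015)):
    q=px("top",(o+np.c_[r*np.cos(t),r*np.sin(t),0*t+z]@R.T)); cv2.polylines(p,[np.int32(q*4+2)],True,(0,0,255),1)
cv2.imwrite("pics/ov.png",p[460:1000,1000:1660])
E
```

```text
[[ 0.66780325 -0.00573596  0.014     ]
 [ 0.60705147 -0.35898157  0.014     ]
 [ 0.45120849 -0.33366843  0.014     ]
 [ 0.51272076  0.01821397  0.014     ]] [ 0.55969599 -0.170043    0.014     ] [np.float64(0.15692093564893544), np.float64(0.35843163020299124), np.float64(0.15788537378127335), np.float64(0.35721839686554663)]
yaw -9.836865944079335
-9.003111509417183
hub [-1.40369407e+00  9.06911794e-01 -1.97122772e-13] 1.6711810338289204 147.13392793804468
stemtip [-5.88204835e+01  3.75971905e+01  2.19793824e-14] 69.80972721970869 147.41388273855054
stemroot [-8.45778308e+01  5.47922159e+01 -5.60163828e-14] 100.77497892513394 147.06354663279487
s1 [ 7.61768952e+01  6.57411502e+01 -4.70430008e-14] 100.62215554396438 40.79440422965224
s2 [ 8.67479346e+01 -4.91801893e+01 -1.46592730e-13] 99.71908126598387 -29.550292910459074
s3 [-9.31480571e+01 -1.10294225e+01 -4.88560058e-14] 93.79876710335155 -173.2471954228374
s4 [-3.74688638e+01  9.22814200e+01 -1.60250080e-13] 99.59807338311776 112.09854216947775
s5 [-1.58990479e+01 -9.93875005e+01 -6.78615447e-14] 100.65115490603476 -99.08861751442375
[[261.90264571 173.54810334]]
[[399.5465334  199.31109761]]
jar1 [0.51785504 0.08267515 0.082     ]
jar4 [ 0.45640073 -0.37472127  0.06      ]
tape [ 0.55153677 -0.42169631  0.024     ]
```

View pics/ov.png

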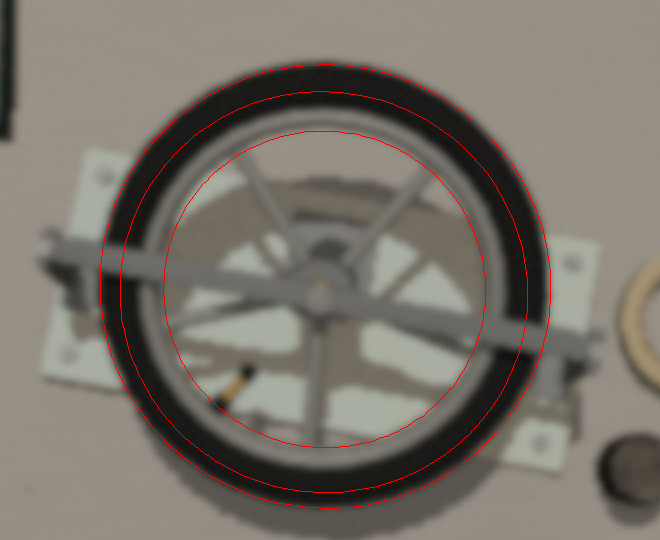

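```bash
cat >> h.py <<'E'
CEN=np.array([.560,-.170]); YAW=-9.4
AR,AO=frame(CEN,YAW)
def toolR(): 
    o=bot.get_obs(); return Ro.from_euler('xyz',o['tcp_rot'],degrees=True).as_matrix(),np.array(o['ee_pos'])
def fing(ang,r,below):
    # point of vertical finger crossing spoke plane at (ang,r); TCP 'below' m vertically under it
    a=np.radians(ang); return AO+AR@np.array([r*np.cos(a),r*np.sin(a),0])-[0,0,below]
def shifts(P,turn0=0):
    R,p=toolR(); return np.round((np.atleast_2d(P)-p)@R*100,1)
def stemang(u,v,n="top"):
    P=atplane(n,u,v,AO,AR[:,2]); l=AR.T@(P-AO); return np.hypot(*l[:2])*1000,np.degrees(np.arctan2(l[1],l[0]))
E
python3 - <<'E'
from h import *
R,p=toolR(); print(R.round(3))
sy=np.array([-np.sin(np.radians(YAW)),np.cos(np.radians(YAW)),0])
z=R[:,2];x=R[:,0]
print("turn",np.degrees(np.arctan2(np.cross(z,sy)@x,z@sy)), np.degrees(np.arctan2(np.cross(z,-sy)@x,-z@sy)))
P=fing(66,.070,.015);print(P)
A=P.copy();A[2]=.231
print(shifts([A,P]))
E
```

```text
[[-0.     0.968  0.252]
 [ 0.001  0.252 -0.968]
 [-1.     0.    -0.001]]
turn -156.004560117295 23.995439882705018
[ 0.59715887 -0.11133306  0.1087982 ]
[[  0.   55.  -29.2]
 [ 12.2  55.  -29.1]]
```

>>> play_rows([
  [[0,3,-1.6],2,0],
  [[0,6.5,-3.5],6,0],
  [[0,10,-5.3],10,0],
  [[0,14,-7.5],14,0],
  [[0,18,-9.6],18,0],
  [[0,22,-11.7],22,0],
  [[0,26,-13.8],24,0],
  [[0,30,-16],24,0],
  [[0,34,-18],24,0],
  [[0,38,-20],24,0],
  [[0,42,-22.3],24,0],
  [[0,45,-24],24,0],
])

```text
time: 1.1
ee_pos: [0.499, -0.1999, 0.231]
tcp_rot: [-93.7, 90.0, 166.9]
wrist_force: [0.6, 0.2, 0.2]
opening: 0.0004
```

```bash
python3 - <<'E'
from h import *
o=bot.get_obs();R,p=toolR(); print(o['time'],p,o['tcp_rot'],o['q'].round(1),o['opening'],o['wrist_force'])
P=fing(66,.070,.015);A=P.copy();A[2]=.231
print(shifts([A,P]))
i,d=bot.camera("wrist");cv2.imwrite("pics/w1.png",i)
i,d=bot.camera("scene");cv2.imwrite("pics/s1.png",cv2.resize(i[120:320,180:480],None,fx=2.6,fy=2.6))
E
```

```text
1.1 [ 0.49895853 -0.19985624  0.23101344] [-93.67036239  89.98137053 166.93398795] [-21.8   3.3   8.2  95.   -0.  167.6] 0.00043515835743539427 [0.60216181 0.24211536 0.20220864]
[[ -0.    8.2 -10.3]
 [ 12.2   8.2 -10.3]]
```

View pics/w1.png

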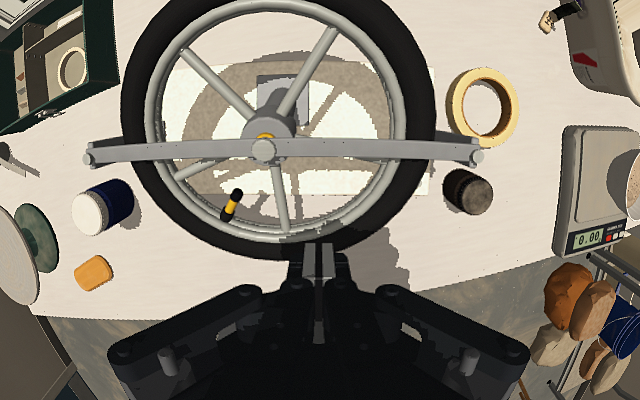

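View pics/s1.png

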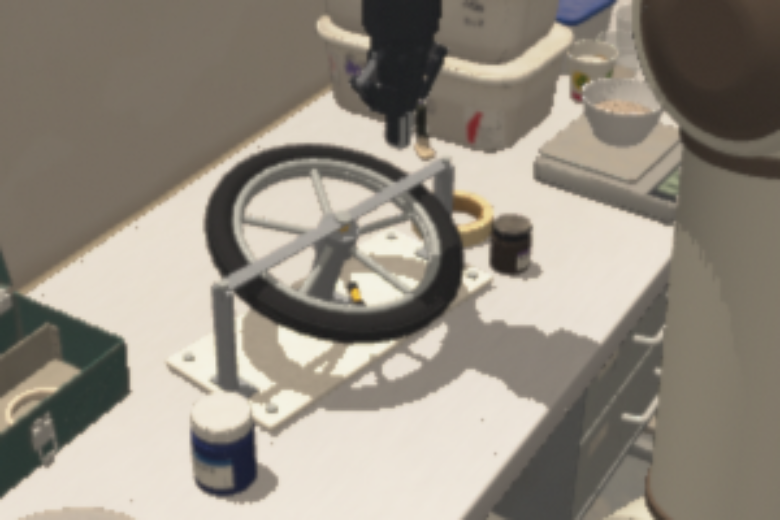

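>>> play_rows([
  [[0,0,0],-7,0],
  [[0,0,0],-14,0],
  [[0,0,0],-21,0],
  [[0,0,0],-28,0],
  [[0,0,0],-35,0],
  [[0,0,0],-42,0],
  [[0,0,0],-49,0],
  [[0,0,0],-56,0],
  [[0,0,0],-63,0],
  [[0,0,0],-70,0],
  [[0,0,0],-77,0],
  [[0,0,0],-84,0],
])

```text
time: 2.2
ee_pos: [0.4974, -0.202, 0.2309]
tcp_rot: [-177.3, 90.0, 167.6]
wrist_force: [-0.4, -0.3, -0.4]
opening: 0.0
```

>>> play_rows([
  [[0,0,0],-7,0],
  [[0,0,0],-14,0],
  [[0,0,0],-21,0],
  [[0,0,0],-28,0],
  [[0,0,0],-35,0],
  [[0,0,0],-42,0],
  [[0,0,0],-49,0],
  [[0,0,0],-56,0],
  [[0,0,0],-63,0],
  [[0,0,0],-70,0],
  [[0,0,0],-77,0],
  [[0,0,0],-84,0],
])

```text
time: 3.2
ee_pos: [0.4974, -0.202, 0.231]
tcp_rot: [97.5, 90.0, 166.4]
wrist_force: [0.4, -0.3, 1.1]
opening: -0.0004
```

```bash
python3 - <<'E'
from h import *
o=bot.get_obs();R,p=toolR(); print(o['time'],p,o['tcp_rot'],o['q'].round(1),R[:,2])
P=fing(66,.070,.015);A=P.copy();A[2]=.231
print(shifts([A,P]))
E
```

```text
3.2 [ 0.49742218 -0.20201489  0.23097984] [ 97.5040779   89.96040148 166.42609239] [-22.1   3.2   8.2  95.   -0.   -1. ] [ 3.59638287e-01  9.33091793e-01 -9.02586218e-05]
[[-0.  -6.  12. ]
 [12.2 -6.1 12. ]]
```

The wrist view shows the wheel with the stem at (232,205), the bar from (88,157) to (478,157) and narrow closed fingers, which agrees with the top view. Next I go in behind the upper-left spoke.

>>> play_rows([
  [[0,-1.5,3],-4,0],
  [[0,-3,6],-8,0],
  [[0,-4.5,9],-12,0],
  [[0,-6,12],-12,0],
  [[0,-6,12],-12,0],
  [[2,-6,12],-12,0],
  [[5,-6,12],-12,0],
  [[7,-6,12],-12,0],
])

```text
time: 3.87
ee_pos: [0.5969, -0.1121, 0.1588]
tcp_rot: [94.3, 89.9, 174.9]
wrist_force: [-0.6, 0.4, -0.9]
opening: 0.0
```

```bash
python3 - <<'E'
from h import *
o=bot.get_obs();R,p=toolR(); print(o['time'],p,o['tcp_rot'],o['q'].round(1),R[:,2],o['wrist_force'])
P=fing(66,.070,.015)
print(shifts([P]))
i,d=bot.camera("wrist");cv2.imwrite("pics/w2.png",i)
i,d=bot.camera("scene");cv2.imwrite("pics/s2.png",cv2.resize(i[120:320,180:480],None,fx=2.6,fy=2.6))
E
```

```text
3.8667 [ 0.59692323 -0.11205912  0.15883956] [ 94.28361265  89.90213581 174.88232937] [-10.6  12.1  10.1  88.   -0.   -1.2] [ 1.63347950e-01  9.86568513e-01 -1.27580375e-04] [-0.63845978  0.38544235 -0.87090354]
[[ 5.  -0.   0.1]]
```

View pics/w2.png

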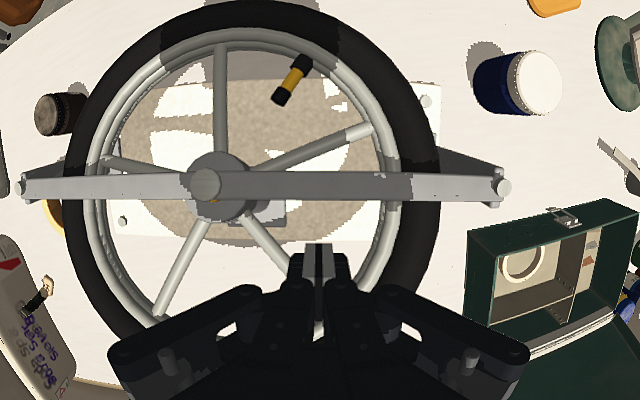

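View pics/s2.png

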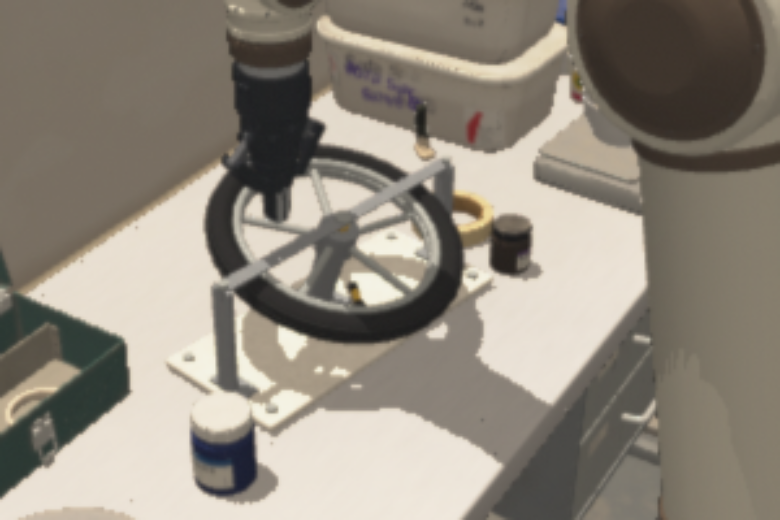

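```bash
cat >> h.py <<'E'
def wpx(P):
    m=bot.camera_model("wrist");R,p=toolR();M=m['mount']
    t=(np.atleast_2d(P)-p)@R; c=(t-M[:3,3])@M[:3,:3]
    th=np.arctan2(np.hypot(c[:,0],c[:,1]),c[:,2]);ph=np.arctan2(c[:,1],c[:,0])
    r=m['fx']*th; return np.c_[r*np.cos(ph)+m['cx'],r*np.sin(ph)+m['cy']]
def wl(x,y,z=0): return AO+AR@np.array([x,y,z])
def overlay(img,stem,foot=None):
    for k,a in enumerate([0,36,108,180,252,324]):
        t=np.radians(stem+a); r0,r1=(.066,.104) if k==0 else (.022,.1)
        q=wpx([wl(r*np.cos(t),r*np.sin(t)) for r in np.linspace(r0,r1,8)])
        cv2.polylines(img,[np.int32(q)],False,(0,0,255) if k==0 else (0,200,0),1)
    for r in(.1,): 
        t=np.linspace(0,6.28,100);cv2.polylines(img,[np.int32(wpx([wl(r*np.cos(a),r*np.sin(a)) for a in t]))],True,(255,0,0),1)
    if foot is not None:
        R,p=toolR(); c=np.array(foot)
        q=[c+R[:,1]*a+R[:,2]*b for a,b in((.011,.0145),(.011,-.0145),(-.011,-.0145),(-.011,.0145))]
        cv2.polylines(img,[np.int32(wpx(q))],True,(255,0,255),1)
    return img
E
python3 - <<'E'
from h import *
i=cv2.imread("pics/w2.png");overlay(i,148.5,fing(66,.07,0));cv2.imwrite("pics/w2o.png",i[0:380,60:460].repeat(1,0))
E
```

```text
(no output)
```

View pics/w2o.png

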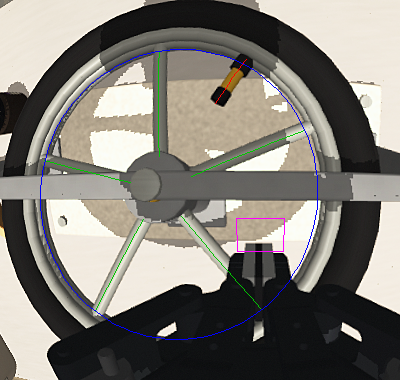

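>>> play_rows([
  [[2,0,0],0,0],
  [[4,0,0],0,0],
  [[5,0,0],0,0],
  [[5,0,0],0,0],
])

```text
time: 4.3
ee_pos: [0.5965, -0.112, 0.11]
tcp_rot: [89.7, 89.8, 170.2]
wrist_force: [-0.6, 0.2, -0.1]
opening: 0.0001
```

```bash
python3 - <<'E'
from h import *
o=bot.get_obs();R,p=toolR(); print(o['time'],p,o['wrist_force'])
a=np.linspace(66,-50,37)[1:]
print(shifts([fing(t,.07,.015) for t in a]).tolist())
E
```

```text
4.3 [ 0.59653024 -0.11204266  0.10996542] [-0.58529713  0.18353217 -0.06731804]
[[0.0, -0.4, -0.1], [-0.1, -0.7, -0.3], [-0.2, -1.0, -0.5], [-0.3, -1.3, -0.7], [-0.4, -1.6, -1.0], [-0.5, -1.9, -1.2], [-0.6, -2.2, -1.5], [-0.7, -2.4, -1.8], [-0.7, -2.7, -2.1], [-0.8, -2.9, -2.4], [-0.9, -3.1, -2.8], [-0.9, -3.3, -3.1], [-1.0, -3.4, -3.5], [-1.0, -3.6, -3.8], [-1.1, -3.7, -4.2], [-1.1, -3.8, -4.6], [-1.1, -3.9, -5.0], [-1.2, -3.9, -5.3], [-1.2, -4.0, -5.7], [-1.2, -4.0, -6.1], [-1.2, -4.0, -6.5], [-1.2, -4.0, -6.9], [-1.2, -3.9, -7.3], [-1.1, -3.9, -7.7], [-1.1, -3.8, -8.1], [-1.1, -3.7, -8.5], [-1.0, -3.6, -8.8], [-1.0, -3.4, -9.2], [-0.9, -3.3, -9.5], [-0.9, -3.1, -9.9], [-0.8, -2.9, -10.2], [-0.7, -2.7, -10.5], [-0.7, -2.4, -10.8], [-0.6, -2.2, -11.1], [-0.5, -1.9, -11.4], [-0.4, -1.6, -11.7]]
```

>>> play_rows([
  [[0,-0.4,-0.1],0,0],
  [[-0.1,-0.7,-0.3],0,0],
  [[-0.2,-1.0,-0.5],0,0],
  [[-0.3,-1.3,-0.7],0,0],
  [[-0.4,-1.6,-1.0],0,0],
  [[-0.5,-1.9,-1.2],0,0],
  [[-0.6,-2.2,-1.5],0,0],
  [[-0.7,-2.4,-1.8],0,0],
  [[-0.7,-2.7,-2.1],0,0],
  [[-0.8,-2.9,-2.4],0,0],
  [[-0.9,-3.1,-2.8],0,0],
  [[-0.9,-3.3,-3.1],0,0],
])

```text
time: 5.3
ee_pos: [0.6252, -0.1483, 0.1204]
tcp_rot: [-92.0, 90.0, -11.4]
wrist_force: [-2.2, 3.0, 0.4]
opening: -0.0002
```

```bash
python3 - <<'E'
from h import *
o=bot.get_obs();R,p=toolR(); print(o['time'],p,o['wrist_force'])
i,d=bot.camera("wrist");cv2.imwrite("pics/w3.png",i)
a=np.linspace(66,-50,37)[13:]
print(shifts([fing(t,.07,.015) for t in a]).tolist())
E
```

```text
5.3 [ 0.62522988 -0.14832477  0.12042988] [-2.18300969  2.96631305  0.36441423]
[[0.1, 0.0, -0.3], [0.0, -0.1, -0.7], [-0.0, -0.2, -1.0], [-0.1, -0.3, -1.4], [-0.1, -0.4, -1.8], [-0.1, -0.5, -2.2], [-0.1, -0.5, -2.6], [-0.1, -0.5, -3.0], [-0.1, -0.5, -3.4], [-0.1, -0.5, -3.7], [-0.1, -0.5, -4.1], [-0.1, -0.4, -4.5], [-0.1, -0.3, -4.9], [-0.0, -0.2, -5.3], [0.0, -0.1, -5.7], [0.1, 0.0, -6.0], [0.1, 0.2, -6.4], [0.2, 0.4, -6.7], [0.2, 0.6, -7.1], [0.3, 0.8, -7.4], [0.4, 1.0, -7.7], [0.5, 1.3, -8.0], [0.6, 1.6, -8.2], [0.6, 1.8, -8.5]]
```

View pics/w3.png

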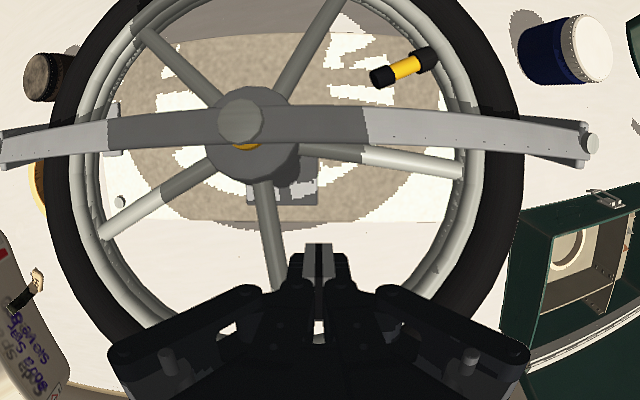

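The wheel turned with the push: the stem is now at (400,68) and the pushed spoke is just left of the fingers. I'll continue.

>>> play_rows([
  [[0,0,-0.3],0,0],
  [[0,-0.1,-0.7],0,0],
  [[0,-0.2,-1.0],0,0],
  [[-0.1,-0.3,-1.4],0,0],
  [[-0.1,-0.4,-1.8],0,0],
  [[-0.1,-0.5,-2.2],0,0],
  [[-0.1,-0.5,-2.6],0,0],
  [[-0.1,-0.5,-3.0],0,0],
  [[-0.1,-0.5,-3.4],0,0],
  [[-0.1,-0.5,-3.7],0,0],
  [[-0.1,-0.5,-4.1],0,0],
  [[-0.1,-0.4,-4.5],0,0],
])

```text
time: 6.35
ee_pos: [0.6217, -0.1932, 0.1213]
tcp_rot: [-68.8, 90.0, 11.8]
wrist_force: [0.4, 3.6, -2.6]
opening: 0.0
```

```bash
python3 - <<'E'
from h import *
o=bot.get_obs();R,p=toolR(); print(o['time'],p,o['wrist_force'])
i,d=bot.camera("wrist");cv2.imwrite("pics/w4.png",i)
a=np.linspace(66,-50,37)[25:]
print(shifts([fing(t,.07,.015) for t in a]).tolist())
E
```

```text
6.35 [ 0.62169515 -0.19319916  0.12126194] [ 0.39508822  3.64379927 -2.58612626]
[[0.0, 0.0, -0.4], [0.1, 0.1, -0.8], [0.1, 0.2, -1.1], [0.2, 0.4, -1.5], [0.2, 0.5, -1.9], [0.3, 0.7, -2.2], [0.3, 0.9, -2.5], [0.4, 1.1, -2.9], [0.5, 1.4, -3.2], [0.6, 1.6, -3.5], [0.6, 1.9, -3.7], [0.7, 2.2, -4.0]]
```

View pics/w4.png

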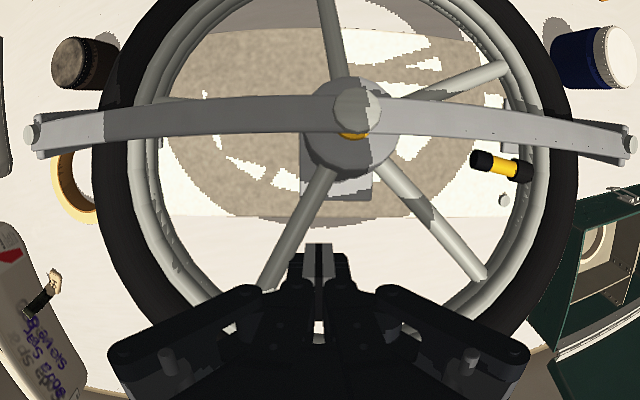

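The stem, at (500,165), has passed the bar into the uphill half at roughly 80°. The finger keeps its place in the gap on the pushed spoke.

>>> play_rows([
  [[0,0,-0.4],0,0],
  [[0.1,0.1,-0.8],0,0],
  [[0.1,0.2,-1.1],0,0],
  [[0.2,0.4,-1.5],0,0],
  [[0.2,0.5,-1.9],0,0],
  [[0.3,0.7,-2.2],0,0],
  [[0.3,0.9,-2.5],0,0],
  [[0.4,1.1,-2.9],0,0],
  [[0.5,1.4,-3.2],0,0],
  [[0.6,1.6,-3.5],0,0],
  [[0.6,1.9,-3.7],0,0],
  [[0.6,1.9,-3.7],0,0],
])

```text
time: 7.4
ee_pos: [0.5961, -0.227, 0.1153]
tcp_rot: [160.4, 90.0, -119.0]
wrist_force: [0.8, 0.4, 0.4]
opening: 0.0001
```

```bash
python3 - <<'E'
from h import *
o=bot.get_obs();R,p=toolR(); print(o['time'],p,o['wrist_force'])
i,d=bot.camera("wrist");cv2.imwrite("pics/w5.png",i);
for s in (40,44,48):
    cv2.imwrite(f"pics/w5_{s}.png",overlay(i.copy(),s))
i,d=bot.camera("top");cv2.imwrite("pics/t5.png",cv2.resize(i[120:250,255:410],None,fx=5,fy=4.6,interpolation=cv2.INTER_CUBIC))
E
```

```text
7.4 [ 0.5960897  -0.2269692   0.11532363] [0.78685615 0.39509243 0.44129846]
```

View pics/w5_44.png

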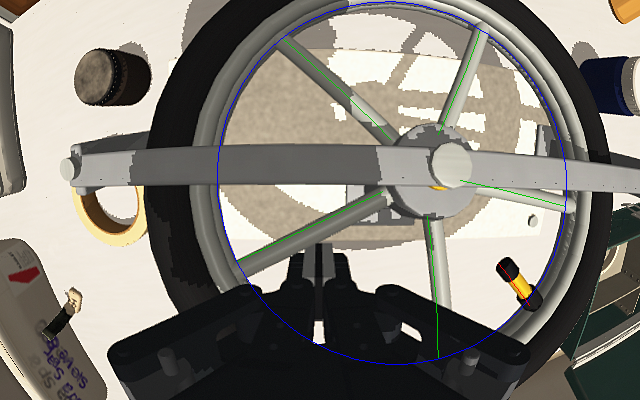

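View pics/t5.png

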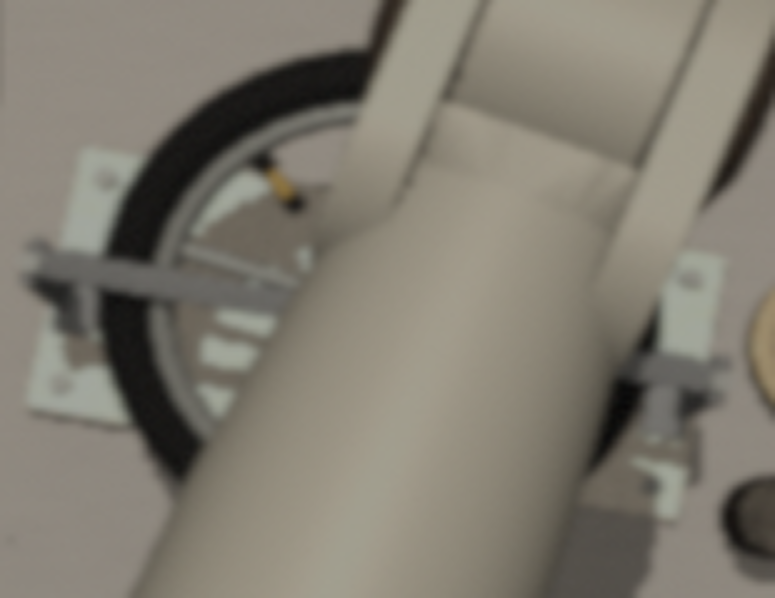

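The overlay at 44° matches the stem and spokes, so the stem is at +44°. I'll push on about 14° with the same finger before lifting out.

```bash
python3 - <<'E'
from h import *
R,p=toolR(); l=AR.T@(p+[0,0,.017]-AO);print(l,np.degrees(np.arctan2(l[1],l[0])))
print(shifts([fing(t,.07,.014) for t in (-51,-54,-57,-60,-62)]).tolist())
E
```

```text
[ 0.04840541 -0.05004315  0.00262326] -45.95305811208691
[[0.1, 0.3, -0.4], [0.2, 0.6, -0.7], [0.3, 0.9, -0.9], [0.4, 1.2, -1.1], [0.4, 1.4, -1.2]]
```

>>> play_rows([
  [[0.1,0.2,-0.2],0,0],
  [[0.1,0.4,-0.5],0,0],
  [[0.2,0.6,-0.7],0,0],
  [[0.3,0.9,-0.9],0,0],
  [[0.3,1.1,-1.0],0,0],
  [[0.4,1.3,-1.1],0,0],
  [[0.4,1.3,-1.1],0,0],
  [[0.3,0.8,-0.8],0,0],
  [[0.3,0.6,-0.6],0,0],
  [[-2,0.6,-0.6],0,0],
  [[-5,0.6,-0.6],0,0],
  [[-8,0.6,-0.6],0,0],
])

```text
time: 8.5
ee_pos: [0.5896, -0.2309, 0.1956]
tcp_rot: [89.1, 89.9, 169.7]
wrist_force: [0.5, -0.5, 0.4]
opening: -0.0002
```

```bash
python3 - <<'E'
from h import *
o=bot.get_obs();R,p=toolR(); print(o['time'],p,o['wrist_force'])
i,d=bot.camera("wrist");cv2.imwrite("pics/w6.png",overlay(i,31))
P=fing(236,.072,.02);A=P.copy();A[2]=p[2]; print(shifts([A,P]))
E
```

```text
8.5 [ 0.5896191 -0.2308603  0.1956056] [ 0.52745754 -0.54594813  0.4014895 ]
[[ 0.7  7.9 -0.4]
 [12.   8.  -0.4]]
```

View pics/w6.png

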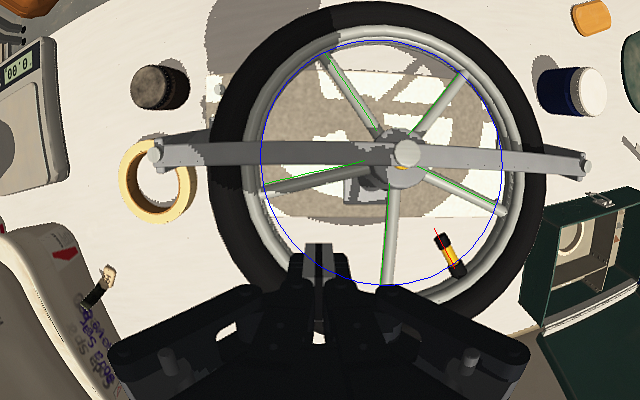

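The stem is at about +31..33° after lifting out. Before going in on the downhill side I'll check how thick the gripper's linkage is near the bar's height, from the wrist depth.

```bash
python3 - <<'E'
from h import *
i,d=bot.camera("wrist");m=bot.camera_model("wrist");M=m['mount']
cv2.imwrite("pics/w7.png",i)
v,u=np.mgrid[:400,:640]; x=(u-m['cx'])/m['fx'];y=(v-m['cy'])/m['fx'];th=np.hypot(x,y);ph=np.arctan2(y,x)
dr=np.stack([np.tan(th)*np.cos(ph),np.tan(th)*np.sin(ph),np.ones_like(th)],-1)
P=dr*d[...,None]@M[:3,:3].T+M[:3,3]
ok=(d>0)&(np.abs(P[...,0]+.04)<.045)&(np.abs(P[...,2])<.09)&(v>230)&(np.abs(P[...,1])<.06)
Q=P[ok]*1000
for a in range(-85,5,8):
    s=Q[(Q[:,0]>=a)&(Q[:,0]<a+8)]
    if len(s): print(a,len(s),"ymax",np.percentile(s[:,1],[50,98]).round(1),"z",s[:,2].min().round(1),s[:,2].max().round(1))
P=fing(233,.074,.012);print(P, AR.T@(P-AO))
E
```

```text
-85 5954 ymax [11.4 17.2] z -60.4 59.5
-77 5354 ymax [11.2 17.2] z -54.7 53.1
-69 2858 ymax [11.3 16.8] z -48.4 46.8
-61 4331 ymax [ 9.7 12.4] z -40.8 40.9
-53 2190 ymax [11.3 13.4] z -34.8 34.9
-45 881 ymax [ 7.9 13.1] z -21.5 20.9
-37 391 ymax [10.4 11.3] z -14.3 13.1
-29 509 ymax [ 9.7 11.1] z -13.9 13.0
-21 479 ymax [ 9.9 11.2] z -13.8 13.5
-13 301 ymax [10.3 11.1] z -13.8 13.3
[ 0.50856168 -0.22138784  0.08923814] [-0.04824252 -0.05909903 -0.01141268]
```

```bash
python3 - <<'E'
from h import *
i=cv2.imread("pics/w7.png")
for s in(31,33): cv2.imwrite(f"pics/w7_{s}.png",overlay(i.copy(),s)[0:310,200:560].repeat(2,0).repeat(2,1)[:600])
E
```

```text
(no output)
```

View pics/w7_31.png

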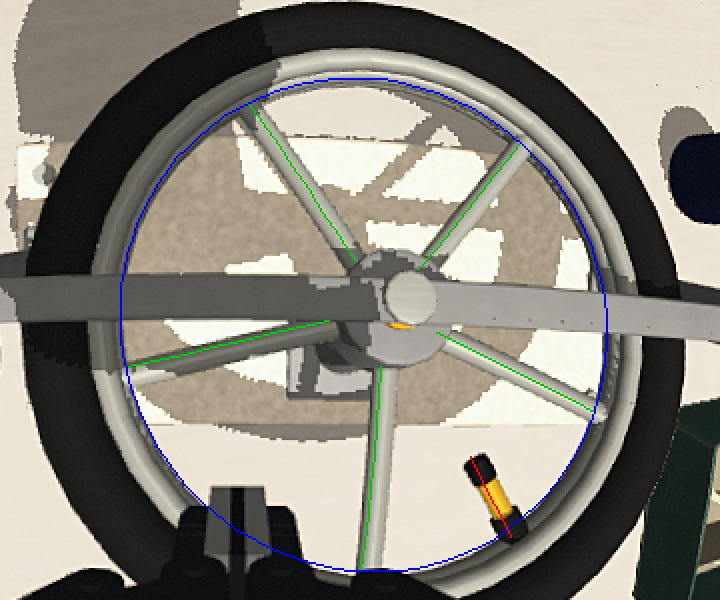

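The linkage is only ±13.4 mm thick at the bar's height, which leaves about 14 mm to the bar. The stem is at +31°, with the stem overlay on top of it. I go in downhill behind the 211° spoke.

```bash
python3 - <<'E'
from h import *
P=fing(233,.074,.012);A=P.copy();R,p=toolR();A[2]=p[2]; print(p,shifts([A,P]))
E
```

```text
[ 0.59160739 -0.23165934  0.20099227] [[-0.1  8.4 -0.3]
 [11.1  8.4 -0.3]]
```

>>> play_rows([
  [[0,2,0],0,0],
  [[0,4.5,-0.1],0,0],
  [[0,7,-0.2],0,0],
  [[0,8.4,-0.3],0,0],
  [[0,8.4,-0.3],0,0],
  [[0,8.4,-0.3],0,0],
  [[2,8.4,-0.3],0,0],
  [[4,8.4,-0.3],0,0],
  [[5,8.4,-0.3],0,0],
  [[5,8.4,-0.3],0,0],
  [[5,8.4,-0.3],0,0],
])

```text
time: 9.52
ee_pos: [0.5068, -0.2203, 0.145]
tcp_rot: [77.1, 89.9, 157.7]
wrist_force: [0.5, -0.0, -0.0]
opening: -0.0003
```

```bash
python3 - <<'E'
from h import *
o=bot.get_obs();R,p=toolR(); print(o['time'],p,o['wrist_force'],o['q'].round(0))
P=fing(233,.074,.012);print(shifts([P]))
i,d=bot.camera("wrist");cv2.imwrite("pics/w8.png",overlay(i,31,P+[0,0,.012]))
i,d=bot.camera("top");cv2.imwrite("pics/t8.png",cv2.resize(i[120:250,255:410],None,fx=5,fy=4.6,interpolation=cv2.INTER_CUBIC))
i,d=bot.camera("scene");cv2.imwrite("pics/s8.png",cv2.resize(i[120:320,180:480],None,fx=2.6,fy=2.6))
E
```

```text
9.5167 [ 0.50679537 -0.22034111  0.14496217] [ 0.47456599 -0.02024126 -0.00939179] [-23.   5.   0.  86.  -0. -14.]
[[ 5.6 -0.2 -0.1]]
```

View pics/w8.png

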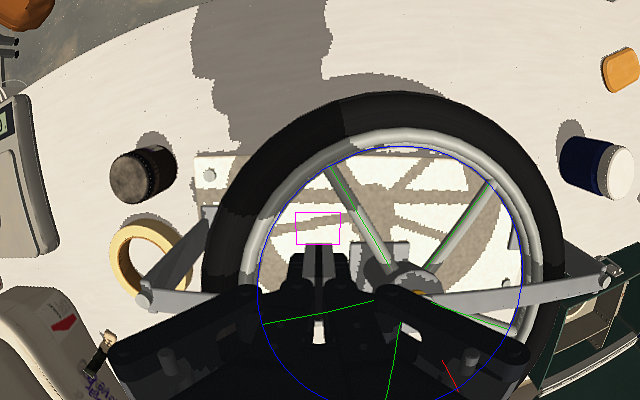

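View pics/s8.png

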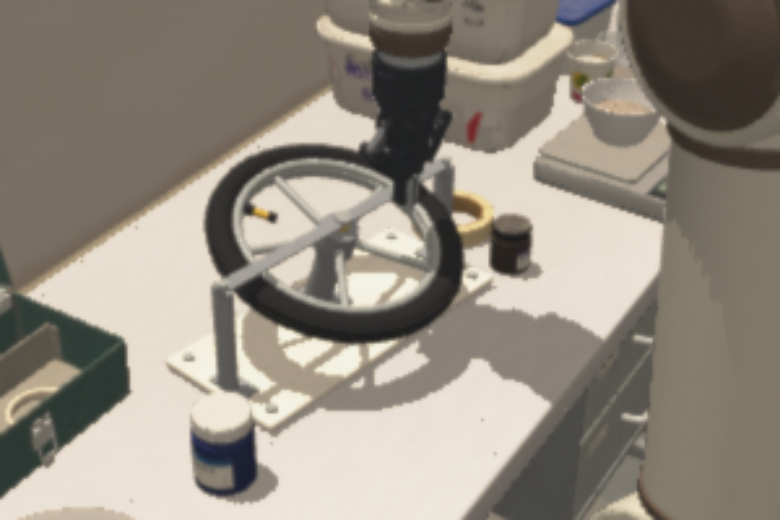

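View pics/t8.png

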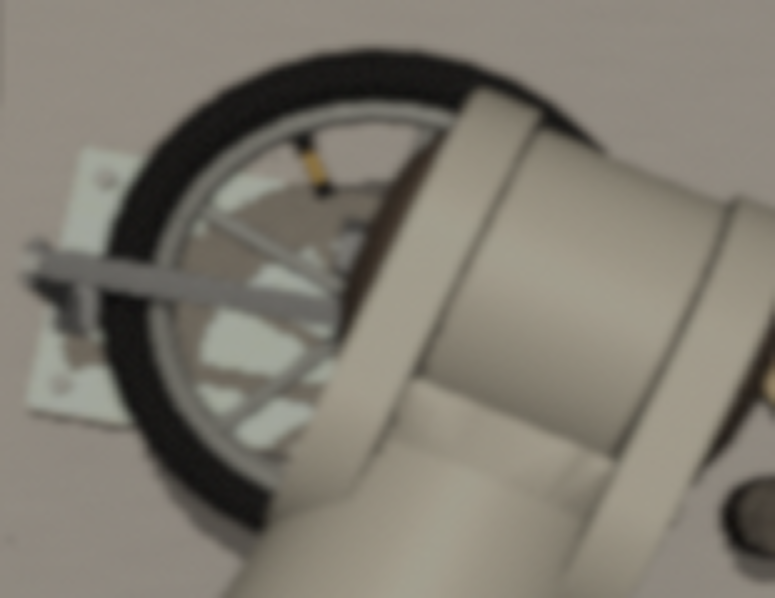

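The footprint (295-341, 213-244) lies in free space between the rim and the spoke. The stem in the top view runs from (323,190) to (300,143). I'll go down now.

>>> play_rows([
  [[2,-0.1,-0.1],0,0],
  [[4,-0.1,-0.1],0,0],
  [[5.6,-0.1,-0.1],0,0],
  [[5.6,-0.1,-0.1],0,0],
  [[5.6,-0.1,-0.1],0,0],
])

```text
time: 10.08
ee_pos: [0.5073, -0.2216, 0.0898]
tcp_rot: [71.8, 90.0, 152.4]
wrist_force: [0.6, -0.6, 1.3]
opening: -0.0001
```

```bash
python3 - <<'E'
from h import *
o=bot.get_obs();R,p=toolR(); print(o['time'],p,o['wrist_force'])
im=lambda a,b:(255+(a+.5)/5-.5,120+(b+.5)/4.6-.5)
print(stemang(*im(323,190)),stemang(*im(300,143)))
for a in (232,229,226,223,220,217,214,211,208,206,204,202,200,199,198,197): print(a,shifts([fing(a,.072,.012)]).tolist())
E
```

```text
10.0833 [ 0.5073418  -0.22158823  0.08976136] [ 0.6146569  -0.58084611  1.33947576]
(np.float64(71.71585233652335), np.float64(32.49755157683343)) (np.float64(99.12040210448485), np.float64(32.86047274590035))
232 [[0.0, -0.1, 0.3]]
229 [[0.1, 0.1, 0.5]]
226 [[0.2, 0.4, 0.8]]
223 [[0.3, 0.7, 1.0]]
220 [[0.4, 0.9, 1.3]]
217 [[0.5, 1.1, 1.6]]
214 [[0.5, 1.3, 1.9]]
211 [[0.6, 1.5, 2.2]]
208 [[0.6, 1.7, 2.6]]
206 [[0.7, 1.8, 2.8]]
204 [[0.7, 1.9, 3.0]]
202 [[0.7, 2.0, 3.3]]
200 [[0.8, 2.1, 3.5]]
199 [[0.8, 2.1, 3.6]]
198 [[0.8, 2.2, 3.7]]
197 [[0.8, 2.2, 3.8]]
```

>>> play_rows([
  [[0,0,0.3],0,0],
  [[0.1,0.1,0.5],0,0],
  [[0.2,0.4,0.8],0,0],
  [[0.3,0.7,1.0],0,0],
  [[0.4,0.9,1.3],0,0],
  [[0.5,1.1,1.6],0,0],
  [[0.5,1.3,1.9],0,0],
  [[0.6,1.5,2.2],0,0],
  [[0.6,1.6,2.4],0,0],
  [[0.6,1.7,2.6],0,0],
  [[0.6,1.7,2.6],0,0],
  [[0.6,1.7,2.6],0,0],
])

```text
time: 11.08
ee_pos: [0.4945, -0.1929, 0.083]
tcp_rot: [66.5, 89.9, 147.1]
wrist_force: [0.3, 0.6, 0.1]
opening: -0.0002
```

```bash
python3 - <<'E'
from h import *
o=bot.get_obs();R,p=toolR(); print(o['time'],p,o['wrist_force'])
for a in (206,204,202,200,199,198,197,196,195): print(a,shifts([fing(a,.072,.012)]).tolist())
i,d=bot.camera("wrist");cv2.imwrite("pics/w9.png",overlay(i,12))
i,d=bot.camera("top");cv2.imwrite("pics/t9.png",cv2.resize(i[120:250,255:410],None,fx=5,fy=4.6,interpolation=cv2.INTER_CUBIC))
E
```

```text
11.0833 [ 0.49447592 -0.19285867  0.08298401] [0.34384271 0.6039595  0.14427945]
206 [[-0.0, 0.1, 0.2]]
204 [[0.0, 0.2, 0.4]]
202 [[0.1, 0.3, 0.6]]
200 [[0.1, 0.3, 0.9]]
199 [[0.1, 0.4, 1.0]]
198 [[0.1, 0.4, 1.1]]
197 [[0.1, 0.5, 1.2]]
196 [[0.1, 0.5, 1.3]]
195 [[0.1, 0.5, 1.5]]
```

View pics/w9.png

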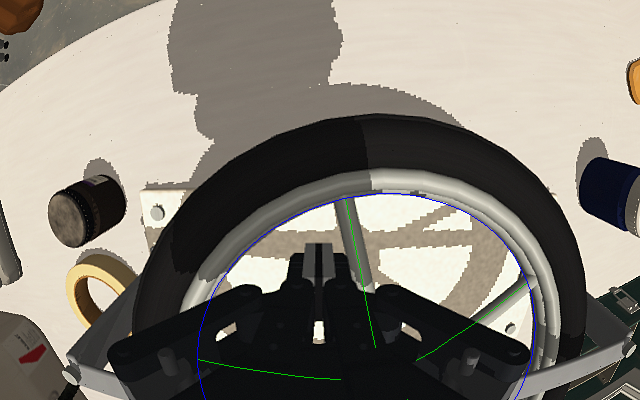

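View pics/t9.png

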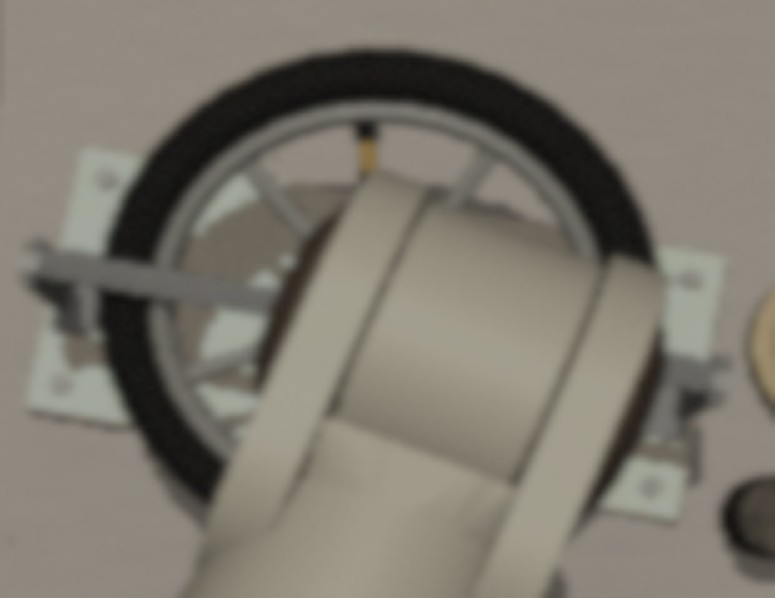

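Both views put the stem at about 12° (the overlay sits on the spoke; stem root at (366,130) in the top crop). I'll push slowly to just short of the goal.

>>> play_rows([
  [[0,0.1,0.2],0,0],
  [[0,0.2,0.4],0,0],
  [[0.1,0.2,0.5],0,0],
  [[0.1,0.3,0.7],0,0],
  [[0.1,0.3,0.8],0,0],
  [[0.1,0.4,0.9],0,0],
  [[0.1,0.4,1.0],0,0],
  [[0.1,0.4,1.0],0,0],
  [[0.1,0.4,1.0],0,0],
])

```text
time: 11.93
ee_pos: [0.4925, -0.1825, 0.0823]
tcp_rot: [28.6, 90.0, 109.2]
wrist_force: [0.4, 0.3, 1.1]
opening: 0.0002
```

```bash
python3 - <<'E'
from h import *
o=bot.get_obs();R,p=toolR(); print(o['time'],p,o['wrist_force'])
for a in (198,197,196,195,194): print(a,((fing(a,.072,.012)-p)@R*100).round(2))
i,d=bot.camera("wrist");cv2.imwrite("pics/w10.png",overlay(i,3)[150:400,80:560])
i,d=bot.camera("top");cv2.imwrite("pics/t10.png",cv2.resize(i[125:205,270:390],None,fx=6,fy=6,interpolation=cv2.INTER_CUBIC))
l=lambda r,a:wl(r*np.cos(np.radians(a)),r*np.sin(np.radians(a)))
print([(a,((px("top",l(r,a))-[270,125])*6+2.5).round(0).tolist()) for a in(0,3,6) for r in(.075,.1)])
E
```

```text
11.9333 [ 0.49247235 -0.18250552  0.08227154] [0.42560847 0.34778844 1.07737657]
198 [0.04 0.05 0.11]
197 [0.05 0.09 0.23]
196 [0.07 0.12 0.35]
195 [0.08 0.16 0.47]
194 [0.09 0.19 0.59]
[(0, [[397.0, 200.0]]), (0, [[407.0, 139.0]]), (3, [[387.0, 198.0]]), (3, [[394.0, 137.0]]), (6, [[377.0, 197.0]]), (6, [[382.0, 136.0]])]
```

View pics/w10.png

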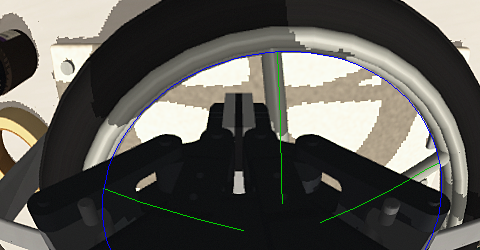

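View pics/t10.png

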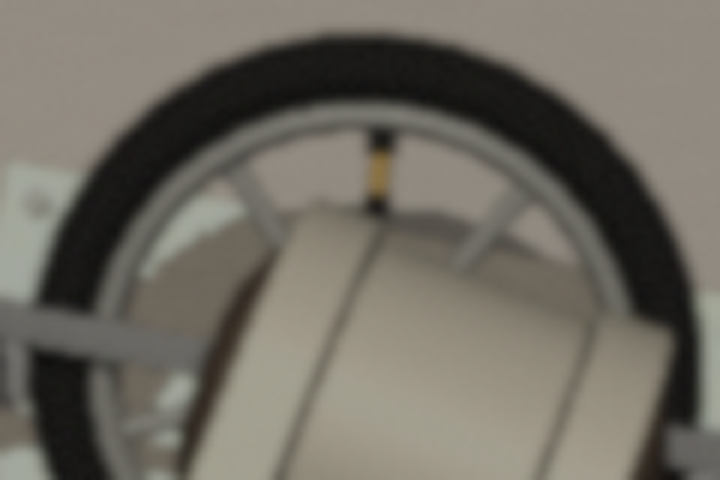

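The top view reads the stem at about 6°, with its root at (380,138) and tip at (377,205). I'll push about 4° more, then back off, lift out and measure with a clear view.

>>> play_rows([
  [[0,0.1,0.2],0,0],
  [[0,0.1,0.3],0,0],
  [[0.1,0.1,0.4],0,0],
  [[0.1,0.1,0.5],0,0],
  [[0.1,0.1,0.6],0,0],
  [[0.1,0.1,0.6],0,0],
  [[0.1,0.1,0.6],0,0],
  [[0,0,0.1],0,0],
  [[0,0,-0.3],0,0],
  [[0,0,-0.3],0,0],
  [[-3,0,-0.3],0,0],
  [[-6,0,-0.3],0,0],
])

```text
time: 13.03
ee_pos: [0.4908, -0.1854, 0.1413]
tcp_rot: [75.7, 89.8, 156.2]
wrist_force: [0.8, -0.2, 0.2]
opening: 0.0002
```

>>> play_rows([
  [[-4,0,0],0,0],
  [[-6,0,0],0,0],
  [[-8,2,0],0,0],
  [[-8,6,0],0,0],
  [[-8,10,0],0,0],
  [[-8,14,0],0,0],
  [[-8,16,0],0,0],
  [[-8,16,0],0,0],
])

```text
time: 13.7
ee_pos: [0.3313, -0.159, 0.2233]
tcp_rot: [-106.7, 89.9, -26.2]
wrist_force: [-0.2, 0.1, 1.4]
opening: -0.0001
```

```bash
python3 - <<'E'
from h import *
o=bot.get_obs();R,p=toolR(); print(o['time'],p,o['wrist_force'])
i,d=bot.camera("wrist");cv2.imwrite("pics/w11r.png",i);cv2.imwrite("pics/w11.png",overlay(i,1))
i,d=bot.camera("top");cv2.imwrite("pics/t11.png",cv2.resize(i[125:245,260:400],None,fx=5,fy=5,interpolation=cv2.INTER_CUBIC));cv2.imwrite("pics/t11r.png",i)
E
```

```text
13.7 [ 0.33130261 -0.15896619  0.22331334] [-0.24357035  0.07792148  1.42626779]
```

View pics/w11.png

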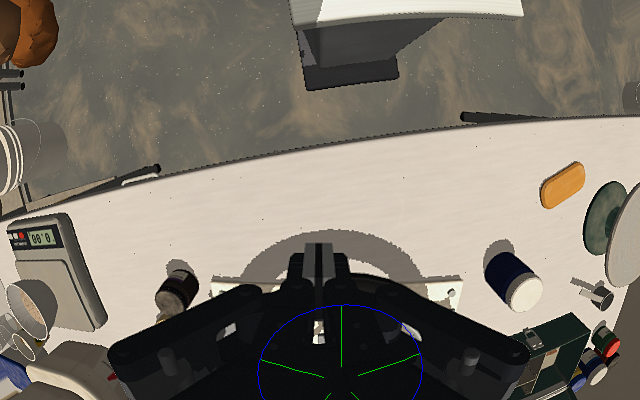

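View pics/t11.png

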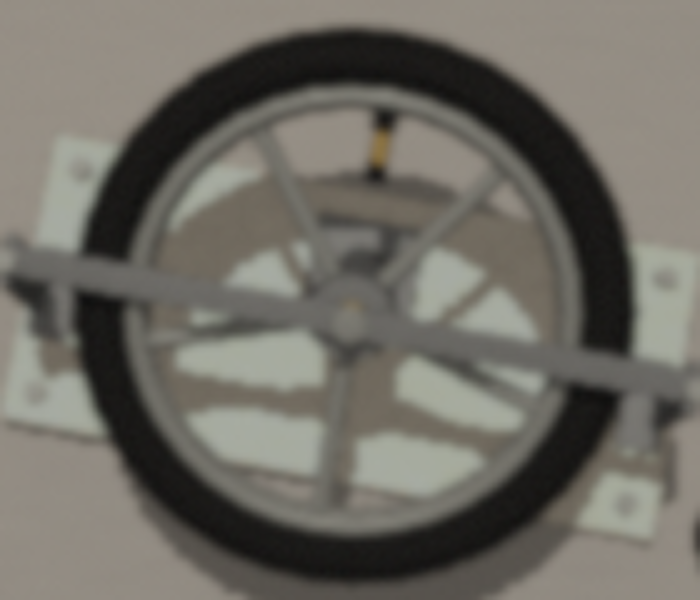

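```bash
python3 - <<'E'
from h import *
im=lambda a,b:(260+(a+.5)/5-.5,125+(b+.5)/5-.5)
for n,q,off in(("tip",(376,178),0),("root",(384,113),0),("s36",(264,133),36),("s-36",(494,178),-36),("s180",(333,490),180),("s108",(160,338),108),("s252",(525,398),-108)):
    r,a=stemang(*im(*q)); print(n,round(r,1),round((a-off+180)%360-180,2))
# bar direction: end bolts at bar top height; measure from picture centreline of bar
A=im(110,282);B=im(590,366)
z=.115+.0265*np.cos(np.radians(18)) 
a=atz("top",*A,z+.002);b=atz("top",*B,z+.002);v=a-b;print("bar yaw",np.degrees(np.arctan2(-v[0],v[1])))
i=cv2.imread("pics/t11r.png"); big=cv2.resize(i[125:245,260:400],None,fx=5,fy=5,interpolation=cv2.INTER_CUBIC)
def P(p): return np.int32(((px("top",p)-[260,125])*5+2))
for k,o in enumerate([0,36,108,180,252,324]):
    t=np.radians(o+1.5);u=np.array([np.cos(t),np.sin(t)]);r0=.066 if k==0 else .022
    cv2.line(big,tuple(map(int,P(wl(*(u*r0)))[0])),tuple(map(int,P(wl(*(u*.1)))[0])),(0,0,255),1)
for s in(1,-1): # bar edges top
    f=lambda y:P(wl(s*.008,y,.029))[0]
    cv2.line(big,tuple(map(int,f(.17))),tuple(map(int,f(-.17))),(255,0,0),1)
Rz=Ro.from_euler('z',YAW,degrees=True).as_matrix()
c=[P(np.r_[CEN,0]+Rz@[a,b,.014])[0] for a,b in((.08,.18),(.08,-.18),(-.08,-.18),(-.08,.18))]
cv2.polylines(big,[np.array(c)],True,(0,160,0),1)
cv2.imwrite("pics/t11o.png",big)
E
```

```text
tip 69.0 0.92
root 101.0 1.57
s36 100.2 -0.01
s-36 96.8 0.88
s180 91.1 3.06
s108 98.1 -0.62
s252 94.9 1.8
bar yaw -9.150205096310637
```

View pics/t11o.png

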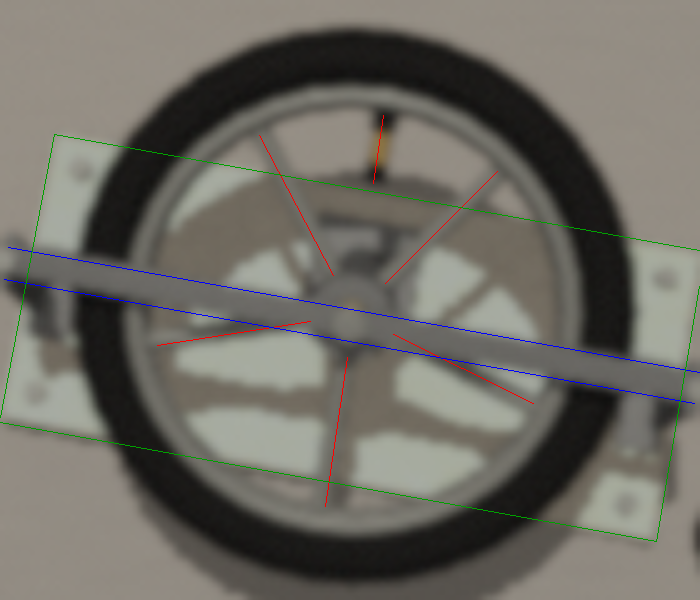

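The overlay puts the stem at roughly +1 to +2°, with the spokes disagreeing by a millimetre or so of centre offset. A closer wrist view from the side will settle it.

>>> play_rows([
  [[0,-3,-0.5],0,0],
  [[0,-6.5,-1.5],0,0],
  [[0,-10,-2.5],0,0],
  [[0,-13.5,-3.5],0,0],
  [[0,-17,-4.5],0,0],
  [[0,-20,-6],0,0],
  [[0,-23,-8],0,0],
  [[0,-24.5,-9.5],0,0],
  [[0,-25,-10.5],0,0],
  [[0,-25,-10.5],0,0],
  [[0,-25,-10.5],0,0],
])

```text
time: 14.72
ee_pos: [0.5644, -0.3042, 0.2205]
tcp_rot: [65.0, 89.9, 145.6]
wrist_force: [0.2, 0.4, -0.5]
opening: 0.0
```

```bash
python3 - <<'E'
from h import *
o=bot.get_obs();R,p=toolR(); print(o['time'],p,abs(o['qd']).max())
i,d=bot.camera("wrist");cv2.imwrite("pics/w12r.png",i);np.savez("pics/w12.npz",R=R,p=p);cv2.imwrite("pics/w12.png",overlay(i.copy(),1))
cv2.imwrite("pics/w12c.png",cv2.resize(i[0:300,200:600],None,fx=2,fy=2,interpolation=cv2.INTER_CUBIC))
E
```

```text
14.7167 [ 0.56435628 -0.30415203  0.22049121] 2.685793870384007
```

View pics/w12.png

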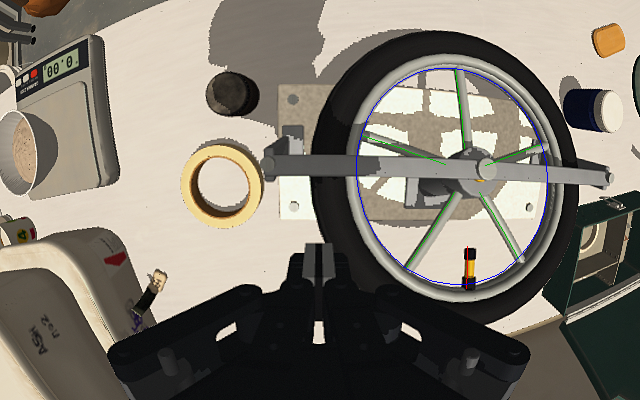

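View pics/w12c.png

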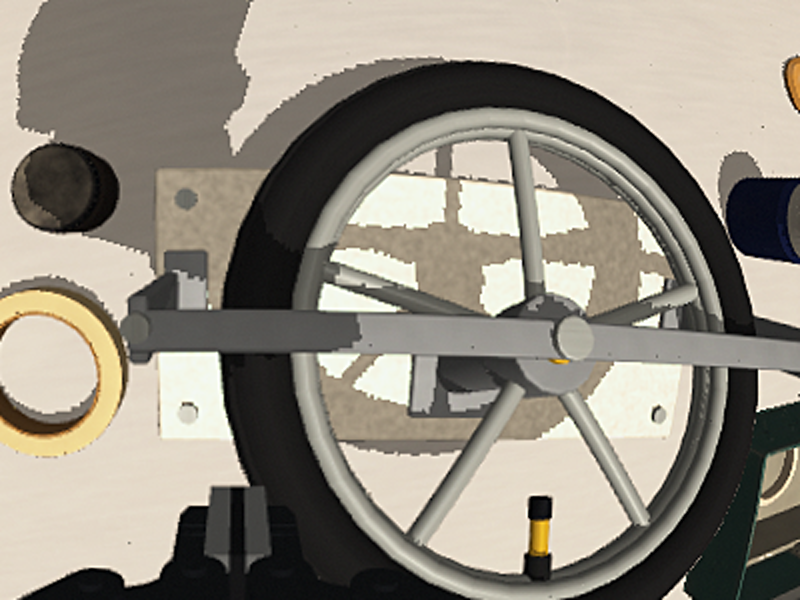

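```bash
python3 - <<'E'
import h
from h import *
from scipy.optimize import least_squares
z=np.load("pics/w12.npz"); m=bot.camera_model("wrist");M=m['mount'];R,p=z['R'],z['p']
def W(P):
    c=((np.atleast_2d(P)-p)@R-M[:3,3])@M[:3,:3];th=np.arctan2(np.hypot(c[:,0],c[:,1]),c[:,2]);ph=np.arctan2(c[:,1],c[:,0])
    return np.c_[m['fx']*th*np.cos(ph)+m['cx'],m['fx']*th*np.sin(ph)+m['cy']]
f=lambda a,b:np.array([200+a/2,b/2])
sp={180:[(519,140),(534,270)],-36:[(418,540),(512,400)],36:[(640,520),(573,405)],-108:[(335,272),(470,312)],108:[(690,292),(612,322)],0:[(540,500),(539,540),(538,575)]}
lo=[(150,350),(250,351),(350,352),(450,356),(620,357),(720,364)]   # uphill edge
up=[(150,311),(250,312),(350,316)]
def seg(q,L): # dist to polyline L
    i=np.argmin(np.hypot(*(L-q).T));i=min(max(i,1),len(L)-2);t=L[i+1]-L[i-1];t/=np.hypot(*t);d=q-L[i];return d[0]*t[1]-d[1]*t[0]
rr=np.linspace(.015,.11,200);yy=np.linspace(-.17,.17,400)
def res(v,bar=True):
    dx,dy,dz,yaw,st=v; A,o=frame(CEN+[dx/1e3,dy/1e3],yaw);o=o+[0,0,dz/1e3];e=[]
    for k,Q in sp.items():
        t=np.radians(st+k);L=W(o+np.c_[rr*np.cos(t),rr*np.sin(t),0*rr]@A.T)
        e+=[seg(f(*q),L) for q in Q]
    for s,Q in((.008,lo),(-.008,up)):
        L=W(o+np.c_[0*yy+s,yy,0*yy+.029]@A.T); e+=[seg(f(*q),L) for q in Q]
    return np.array(e+[dz/4])
s=least_squares(res,[0,0,0,-9.4,1],loss='soft_l1');print(s.x.round(2));print(s.fun.round(1))
J=np.linalg.inv(s.jac.T@s.jac)**.5 if 0 else np.sqrt(np.diag(np.linalg.inv(s.jac.T@s.jac)));print(J.round(2))
E
```

```text
[ 2.96  5.24 -5.09 -9.55  0.42]
[ 0.2  0.4  1.1  1.6 -0.7 -1.5 -0.  -3.7  0.1 -0.5 -0.5 -0.2  0.4  1.4
  0.8  0.7 -0.4  1.7  0.4 -0.3 -1.  -2.4 -1.3]
[2.03 3.58 7.05 0.24 0.34]
```

```bash
python3 - <<'E'
from h import *
a=cv2.imread("pics/top0.png").astype(int);b=cv2.imread("pics/t11r.png").astype(int)
for n,(u,v) in dict(jar1=(231,204),jar4=(409,231),tape=(424,196)).items(): print(n,abs(a-b)[v-22:v+22,u-20:u+20].max(2).mean().round(2))
i,d=bot.camera("wrist");w=cv2.imread("pics/w12r.png");cv2.imwrite("pics/w13.png",overlay(i.copy(),0.5))
o=bot.get_obs();print(o['time'],abs(o['qd']).max(),o['wrist_force'],o['ee_pos'])
E
```

```text
jar1 2.9
jar4 2.76
tape 2.88
14.8167 1.2699277533670974 [0.23645834 0.14786622 0.076096  ] [ 0.56380576 -0.30338546  0.22181418]
```

View pics/w13.png

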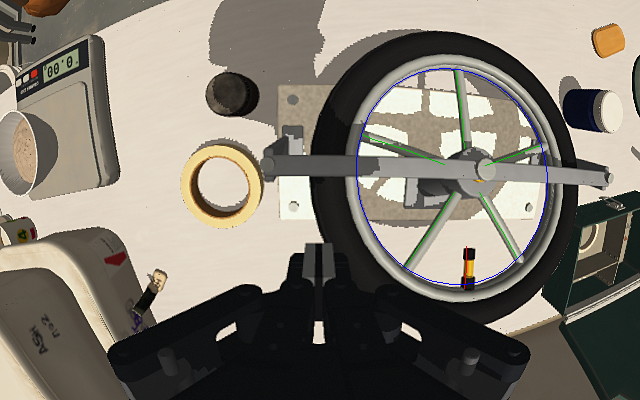

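The wheel hasn't moved. The stem is straight up the slope to within about 1-2°, the bystanders are in place and the arm is clear. I'm handing in.

```bash
python3 -c "
from workcell import bot
print(bot.job_done())"
```

```text
the job is handed in; nothing more can be done
None
```

The valve stem now points straight up the slope, to within about 2°, and the job is handed in at about 15 s on the robot's clock. I found the stem about 148° to the left of the top and turned the wheel clockwise in two pushes with closed fingertips. The first push, in the uphill half, moved one spoke about 117°. I then lifted out over the crossbar and pushed another spoke about 31° in the downhill half, slowly at the end, and backed off.

**Stem angle:** the last checks disagree slightly:
- A fit to the last wrist picture gave +0.4°. That fit needed a centre shift of about 5 mm, because the arm was still settling.
- The top view gave about +1 to +2°.

**Stillness:** two wrist pictures 0.1 s apart, taken after I backed off, look the same. I did not look again after that.

**Other conditions:** the wrist forces I read stayed under about 5 N. The fingers never went into the gap beside the stem. The jars and tape roll look unmoved in before-and-after top views. I did not measure the wheel's lift directly. At hand-in the arm was touching nothing, with the fingertips about 22 cm above the bench.

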